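# Stand the fallen tube mount up and open the side gate

## Robot

A 6-joint arm with a two-finger parallel gripper is mounted at the origin on the work surface. World frame = base frame: x ahead of the robot, y to its left, z up, the work surface at z = 0. Lengths are in m, angles in rad, forces in N, time in s.
With the tool pointing down it reaches from about 0.4 to 0.825 m from the base axis. Payload 7 kg.
Tool frame: the origin (TCP) lies between the finger pads; the fingertips stand 17 mm ahead of it and the grasp point (between the pads) lies 2 mm behind it; x points along the fingers, z is the direction in which the jaws open and shut, and the axes are right-handed (so a half turn about x gives the same grasp; the last joint's range is limited). The gripper opens to 88 mm and grips with 3 to 60 N. Pads are 19 mm wide; open, the fingers measure 130 mm over their backs; the gripper's body (78 mm by 193 mm) begins 47 mm behind the grasp point.
Start: joints at [-0.824, 0.359, 0.012, 0, -1.224, -0.288], TCP at [0.299, -0.605, 0.244] pointing down, gripper open.
Joint ranges: [-3.07, 3.07], [-1.43, 2.12], [-1.02, 1.25], [-3.03, 1.67], [-3.05, -0], [-3.03, 3.03]. Speed limits (rad/s): [2.39, 2.39, 3.01, 3.14, 3.14, 3.14].

## Interface

Orientations are given as [roll, pitch, yaw] about the fixed x, y, z axes, in that order (R = Rz(yaw) Ry(pitch) Rx(roll)).
In Python, from station import * gives the robot as it stands.
- The arm moves only by the tool step_arm, never from a script. Its argument "deltas" is a list of rows, each a list of 5 numbers: the shift along the tool's x, y, z in cm, then the turn about the tool's x in degrees, then the closure, from 0 (fully open) to 1 (shut). In form: [[dx, dy, dz, roll, fingers], ...]. A call has exactly 10 rows; each row is the pose to reach, as a shift and turn from the pose commanded when the call began, along the tool's axes at that moment; what a row does not reach only later rows make up. A row lasts 1/12 s, in which the tool goes at most 41.7 mm and 7.16 degrees, less where a joint would pass 70% of its speed; a pose out of reach is approached as far as the arm can. A call with a gripper value outside its range is refused whole. The fingers move at their own pace and stop on an object; "squeeze" is the grip in N (left out, the last holds). Time passes only in rows, so rows that repeat a pose let the fingers close, or fill a call up. It gives the time, the measured TCP pose, the force and the opening at its end, in the units of the state.
- get_state(): the state, without advancing time (a new reading comes with each control period).
- grab_frame(name): name is "side" or "top" or "wrist"; returns a dict with "pixels" (480x640x3 uint8, red, green, blue), "range_z" (480x640 float32, m along the optical axis (not along the pixel's ray), 0 where there is no reading), "fx", "fy", "cx", "cy" (pixels), "k1" (the pictures are not rectified: a ray, as slopes to the right and down, at radius r is drawn at 1 + k1 r^2 times it, then the intrinsics apply), "view" (4x4, takes a point from world to camera coordinates); the wrist camera has in their place "hand_eye" (4x4, takes a point from camera to tool coordinates, whose origin is the TCP and whose axes are the tool frame's). Camera axes: x right, y down, z forward; pixel columns grow to the right and rows downward; lengths in m; the calibration is good to about 2 mm. A picture is of the moment at which its call begins: read the wrist's pose just before it.
- job_done(): hands the job in, once; it reports no verdict.
Trained networks look in the newest picture that a camera, given by its name, has taken for a name from the list of things; names that differ only in an ending like _2 or _b are one class to them, and where a whole thing is asked for, a point or a joint stands for the part that bears it (a point fixed in the world has none). Each returns a list of dicts, best first, with "conf" (0 to 1); they miss things now and then, are a little off and sometimes report something else, mostly with a low value. They report only what shows in the picture. A call takes as long as a camera call. They do not tell look-alikes from the thing itself.
- boxes_of(thing, camera): "extent" ([left, top, right, bottom] in pixels, round what is visible of it).
- masks_of(thing, camera): "mask" (480x640 bool, what is visible of it) and "extent" ([left, top, right, bottom] in pixels, round what is visible of it).
The state is a dict: "t": time; "q": joint angles; "qd": joint speeds; "joint_efforts": joint torques, N m; "eef_pos": TCP position; "ee_rot": TCP orientation; "force": force on the tool from outside, world axes, zero at the start; "moment": the same for the moment, N m; "width": finger opening in m.
Only numpy, scipy, OpenCV 4.12 (cv2) and the standard library are available. Lean on these libraries where they do the work, as an engineer would, in place of code of your own. Each camera call takes 0.05 s, during which the arm holds its last target.

## Task

The wooden picture-tube mount has tipped over against the little steel gate. Tip it back up on its own foot, without lifting it off the ledge, let go and see that it stands still by itself before you open the gate; then pull up the gate's spring drop bolt, swing the gate towards the robot to the next hole in the floor strip, let the bolt snap fully down into it and let go. Leave the mount standing, and leave the coil, the knob and the bolt tray where they are.

Things in the scene. Friction and masses are not known exactly. Their poses are not given: they have to be found in the camera images.
- mount: Top-heavy wooden picture-tube mount, 0.4 to 0.7 kg, 205 mm high upright, loose on the concrete ledge (height 0). Origin: centre of its foot's underside; z up through it. Foot 50 (x) by 90 (y) by 22 mm high; stem 30 (x) by 44 (y) mm up to z = 142; head 84 (x) by 70 (y) mm above. Centre of mass at z = about 130, so it stays up only within about 0.18 rad of upright.
- foot_edge (a point): Middle of the mount's lower foot edge on its -x side, at (-25, 0, 0) mm of the mount; axes as the mount's. At the start the mount leans 0.44 rad to its own -x (to the robot), on this edge and with its stem on the gate's top bar. Pushed slowly at the head to its own +x it turns about this edge to stand flat, head about 25 mm clear of the gate; let fall the last bit, it rocks for some seconds.
- trough (a point): Centre of the floor of the trough on top of the mount's head, at (0, 0, 165) mm of the mount; axes as the mount's. The trough runs 70 mm along y, open above and at both ends, 60 mm wide in x between two wooden cheeks, each 12 mm thick and 40 mm higher than this floor.
- gate (a joint): Angle of the steel bar gate about its upright hinge, rad. 0 = closed; grows as its free end swings towards the robot (counter-clockwise from above); 0.50 = bolt over the next hole; stop at 0.65. It turns only with the bolt pulled up, with light friction, and stays where it is left.
- drop_bolt (a joint): Lift of the spring drop bolt, m: 0 = fully down in a hole of the floor strip; lifted over 0.013 it clears the strip; stop at 0.024. A spring pushes it down, 4 N at 0, 9 N fully up. Let go within about 0.01 rad of a hole it snaps down to 0; elsewhere it rides on the strip at about 0.012.
- gate_hinge (a point): Point on the gate's hinge axis, 110 mm above the ledge, at the height of the gate's round top bar (14 mm thick). Its axes turn with the gate: y along the gate from hinge to free end, x square to it (away from the robot), z up. The hinge post here is 180 mm high.
- bolt_knob (a point): Middle of the round dark steel knob on top of the drop bolt, on the gate's free end, 250 mm from the hinge axis. Knob 24 mm in diameter from 15 mm below to 7 mm above this point, then a 31 mm cap up to 16 mm above. Below it a free 10 mm rod; the gate's square 24 mm end post ends 42 mm below this point with the bolt down.
- open_hole (a point): Mouth of the next hole (15 mm wide) in the curved steel floor strip, 14 mm above the ledge and 250 mm from the hinge axis; it takes the bolt with the gate open. The knob's middle then stands 146 mm straight above this point.
- coil: Bystander: copper deflection coil, bell shape, 86 mm across, 51 mm high; origin under its centre.
- dial_knob: Bystander: grey plastic dial knob, 42 mm across, 22 mm high; origin under its centre.
- bolt_tray: Bystander: dark steel tray, 80 by 60 by 18 mm, with three bronze mounting bolts; origin under its centre.
There are look-alikes about, which are no part of the job. What is meant by the mount is not blue, green or pink, and is the larger of those in its own colour.

How it is judged:
By the outcome, as a careful person would: the job done as asked, in the order asked, and still so for the second after the job is handed in, with the robot touching nothing.
It also fails if it takes over 67 s, if anything falls off the work surface, if the arm or the gripper's body presses on something with over 40 N, if the wrist force passes 120 N, or if a joint passes its speed limit or range.

## Working session

There is one attempt and no reset: what is moved stays moved. The work goes in short steps, Python scripts to look and compute and a tool call to move; the robot and the scene stay as the last step left them, time stands still between calls to the robot, and variables do not carry over. Pictures are saved under pics/ and viewed, and the job is handed in when it is done.

Besides the shell and the picture viewer there is one more tool, called after "Emit:" as name([rows], argument=value, ...), one row to a line, values as JSON. step_arm: Moves the arm, as the interface text tells. Its arguments: {"type":"object","properties":{"deltas":{"type":"array"},"squeeze":{"type":"number"}},"required":["deltas"]}

```bash
ls; mkdir -p pics; python3 - <<'E'
from station import *
import cv2
s=get_state()
print({k:np.round(v,3).tolist() if not isinstance(v,float) else v for k,v in s.items()} if 'np' in globals() else s)
for n in ("side","top","wrist"):
    f=grab_frame(n)
    cv2.imwrite(f"pics/{n}0.png",f["pixels"][:,:,::-1])
    print(n,f["fx"],f["fy"],f["cx"],f["cy"],f["k1"])
    print(f.get("view",f.get("hand_eye")))
E
```

```text
pics
{'t': 0.0, 'q': array([-8.23868325e-01,  3.59419909e-01,  1.10632111e-02, -3.39180903e-04,
       -1.22410224e+00, -2.88126229e-01]), 'qd': array([ 1.06788244e-03,  1.13375402e-04, -1.01698335e-04, -5.30118495e-04,
        6.91458226e-04,  5.48114947e-05]), 'joint_efforts': array([-1.61707278e-03, -5.82711732e+01,  2.93049073e+01,  6.99695528e+00,
        6.77060147e-03, -2.00475574e-04]), 'eef_pos': array([ 0.29872807, -0.6047876 ,  0.24260518]), 'ee_rot': array([0.0986769 , 1.5691034 , 2.12815948]), 'force': array([0.3509665 , 0.13432367, 0.67475155]), 'moment': array([-0.02007441, -0.0311062 , -0.03674855]), 'width': 0.08752510231601242}
side 507.02593866576564 507.02593866576564 313.0575116042909 238.01470114731097 -0.079659992164992
[[-0.89174728 -0.4520256   0.02143933  0.51566207]
 [-0.2695385   0.49249113 -0.82752733  0.2305231 ]
 [ 0.36350485 -0.74372397 -0.56101593  0.99834772]
 [ 0.          0.          0.          1.        ]]
top 454.87888634130434 454.87888634130434 309.78510258579547 244.00884276399879 -0.01572000365895705
[[-0.01681475 -0.99982761  0.00787517  0.07306337]
 [-0.98257424  0.01506539 -0.185259    0.53291372]
 [ 0.18510842 -0.01085303 -0.98265817  1.16528962]
 [ 0.          0.          0.          1.        ]]
wrist 396.0216521885419 396.0216521885419 318.76063406458707 235.8086845141762 0.011785950402814938
[[-4.72141246e-04 -2.79824239e-01  9.60051130e-01 -1.40655058e-01]
 [ 1.18788996e-04 -9.60051246e-01 -2.79824215e-01  7.49813937e-02]
 [ 9.99999881e-01 -1.80730431e-05  4.86519832e-04  2.73295439e-05]
 [ 0.00000000e+00  0.00000000e+00  0.00000000e+00  1.00000000e+00]]
```

View pics/side0.png

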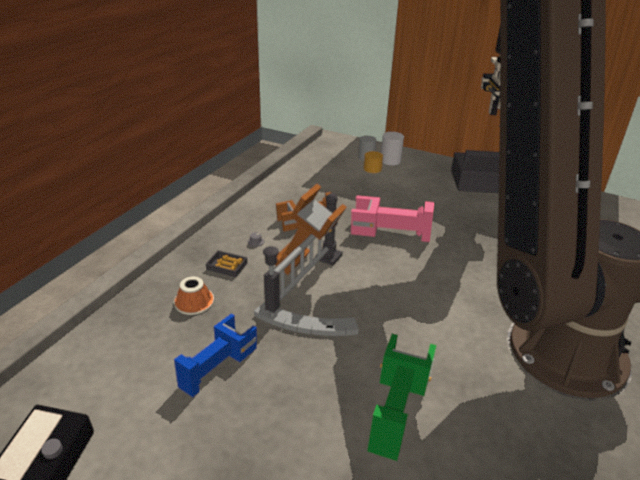

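View pics/top0.png

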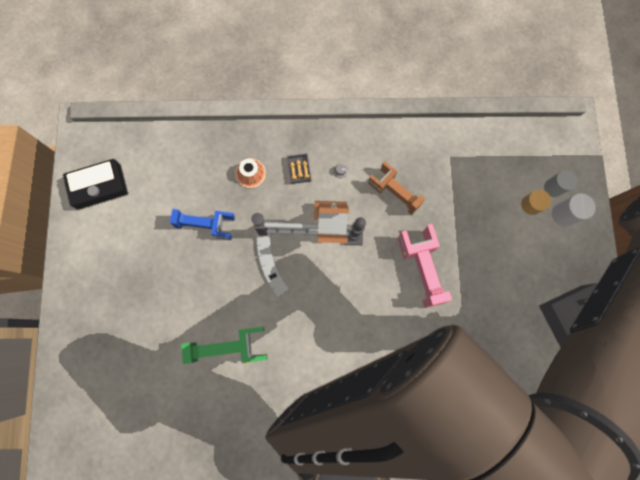

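View pics/wrist0.png

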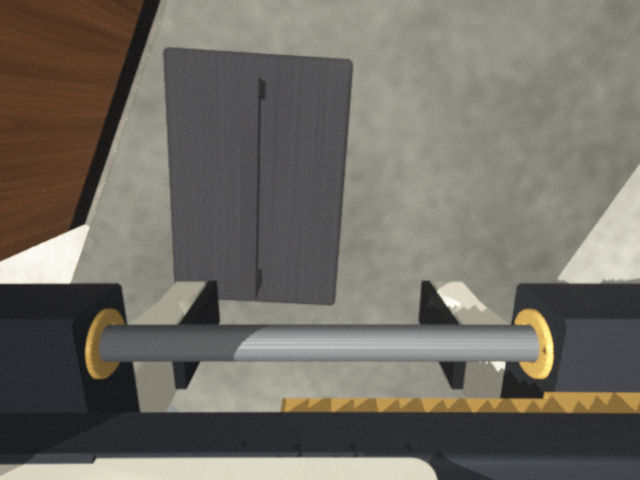

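```bash
cat > h.py <<'E'
from station import *
import numpy as np, cv2
from scipy.spatial.transform import Rotation as Ro
def undist(f,uv):
    uv=np.asarray(uv,float).reshape(-1,1,2)
    K=np.array([[f["fx"],0,f["cx"]],[0,f["fy"],f["cy"]],[0,0,1]])
    return cv2.undistortPointsIter(uv,K,np.array([f["k1"],0,0,0,0.]),None,None,(3,50,1e-9)).reshape(-1,2)
def c2w(f,st=None):
    if "view" in f: return np.linalg.inv(f["view"])
    T=np.eye(4);T[:3,:3]=Ro.from_euler("xyz",st["ee_rot"]).as_matrix();T[:3,3]=st["eef_pos"]
    return T@f["hand_eye"]
def cloud(f,st=None):
    v,u=np.mgrid[0:480,0:640]
    n=undist(f,np.stack([u.ravel(),v.ravel()],1))
    z=f["range_z"].ravel()
    P=np.c_[n*z[:,None],z,np.ones_like(z)]@c2w(f,st).T
    P=P[:,:3].reshape(480,640,3); P[f["range_z"]==0]=np.nan
    return P
def proj(f,P,st=None):
    P=np.atleast_2d(P); M=np.linalg.inv(c2w(f,st))
    c=P@M[:3,:3].T+M[:3,3]; n=c[:,:2]/c[:,2:]
    n=n*(1+f["k1"]*(n**2).sum(1,keepdims=True))
    return n*[f["fx"],f["fy"]]+[f["cx"],f["cy"]]
def snap(n):
    st=get_state(); return grab_frame(n),st
E
python3 - <<'E'
from h import *
for n in("top","side"):
    f,st=snap(n); P=cloud(f)
    np.savez(f"f_{n}.npz",P=P,px=f["pixels"])
    for th in ("mount","gate","bolt_knob","gate_hinge","coil","dial_knob","bolt_tray"):
        for d in masks_of(th,n)[:4]:
            q=P[d["mask"]]; q=q[~np.isnan(q[:,0])]
            print(n,th,round(d["conf"],2),np.round(d["extent"]),len(q),np.round(np.median(q,0),3) if len(q) else '', np.round(np.percentile(q,98,0),3) if len(q) else '',np.round(np.percentile(q,2,0),3) if len(q) else '')
R=Ro.from_euler("xyz",st["ee_rot"]).as_matrix();print(R.round(3), st["t"])
E
```

```text
top mount 0.88 [397. 226. 447. 306.] 1775 [ 0.482 -0.243  0.063] [ 0.567 -0.182  0.091] [ 0.37  -0.281 -0.002]
top mount 0.8 [183. 329. 264. 362.] 1234 [0.265 0.277 0.07 ] [0.314 0.382 0.092] [0.236 0.194 0.025]
top mount 0.73 [367. 163. 425. 215.] 962 [ 0.69  -0.171  0.046] [ 0.755 -0.107  0.068] [ 0.626 -0.239  0.001]
top mount 0.66 [172. 210. 235. 239.] 975 [0.6   0.342 0.05 ] [0.628 0.432 0.071] [ 0.559  0.278 -0.001]
top gate 0.56 [254. 212. 365. 239.] 851 [0.569 0.131 0.112] [0.587 0.202 0.176] [ 0.55  -0.049 -0.002]
top gate 0.24 [312. 202. 345. 246.] 1213 [0.571 0.013 0.162] [0.65  0.048 0.212] [ 0.514 -0.022  0.025]
top gate_hinge 0.69 [249. 217. 359. 237.] 900 [0.568 0.125 0.112] [0.587 0.203 0.176] [ 0.548 -0.058  0.   ]
top gate_hinge 0.26 [333. 162. 350. 179.] 158 [ 0.75  -0.025  0.016] [ 0.769 -0.007  0.025] [ 0.736 -0.044 -0.003]
top coil 0.98 [236. 156. 267. 187.] 698 [0.739 0.227 0.029] [0.785 0.268 0.053] [0.71  0.194 0.   ]
top coil 0.27 [248. 211. 364. 299.] 2008 [0.556 0.158 0.034] [0.587 0.205 0.176] [ 0.416 -0.072 -0.001]
top dial_knob 0.61 [250. 217. 263. 224.
[... 951 characters left out ...]
84. 347. 274.] 1929 [0.583 0.027 0.156] [0.651 0.048 0.213] [ 0.517 -0.037  0.012]
side bolt_knob 0.62 [263. 249. 277. 313.] 283 [0.574 0.195 0.165] [0.659 0.205 0.178] [0.563 0.042 0.011]
side gate_hinge 0.74 [263. 237. 335. 315.] 1954 [0.57  0.151 0.083] [0.6   0.203 0.176] [ 0.554 -0.051  0.004]
side coil 0.81 [173. 276. 214. 316.] 1152 [0.741 0.244 0.03 ] [0.783 0.269 0.054] [0.714 0.2   0.003]
side dial_knob 0.62 [251. 234. 261. 247.] 168 [ 0.751 -0.021  0.014] [ 0.769 -0.01   0.025] [ 0.739 -0.041  0.002]
side bolt_tray 0.71 [205. 249. 246. 279.] 769 [0.765 0.091 0.014] [0.804 0.124 0.022] [0.722 0.058 0.003]
[[ 0.    -0.897 -0.443]
 [-0.    -0.443  0.897]
 [-1.    -0.    -0.   ]] 0.55
```

```bash
cat > fit.py <<'E'
from h import *
from scipy.optimize import least_squares
B=[((0,0,.011),(.025,.045,.011)),((0,0,.082),(.015,.022,.060)),((0,0,.1535),(.042,.035,.0115)),((-.036,0,.185),(.006,.035,.020)),((.036,0,.185),(.006,.035,.020))]
def sdf(p):
    d=[]
    for c,h in B:
        q=np.abs(p-np.array(c))-h
        d.append(np.linalg.norm(np.maximum(q,0),axis=1)+np.minimum(q.max(1),0))
    return np.min(d,0)
def tomount(P,v):
    x,y,yaw,lean,pit=v   # x,y of foot edge ; lean to own -x
    q=P-np.array([x,y,0.]); q=q@Ro.from_euler("z",yaw).as_matrix()
    q=q@Ro.from_euler("y",-lean).as_matrix()
    return q+np.array([-.025,0,0])
def fitm(P,v0):
    v=np.array(v0,float)
    for tol in(.03,.015,.008,.005):
        m=np.abs(sdf(tomount(P,v)))<tol
        Q=P[m]
        r=least_squares(lambda w:np.r_[sdf(tomount(Q,np.r_[w,0])),0*w],v[:4],loss="soft_l1",f_scale=.003)
        v=np.r_[r.x,0]
    return v[:4],m.sum(),np.sqrt(np.mean(r.fun**2))
def wood(P,px,box):
    hsv=cv2.cvtColor(px,cv2.COLOR_RGB2HSV)
    m=(hsv[...,1]>120)&((hsv[...,0]<20))&(P[...,0]>box[0])&(P[...,0]<box[1])&(P[...,1]>box[2])&(P[...,1]<box[3])&(P[...,2]>.01)&(P[...,2]<.25)
    return P[m]
E
python3 - <<'E'
from fit import *
al=[]
for n in("top","side"):
    d=np.load(f"f_{n}.npz"); P=d["P"]; W=wood(P,d["px"],(.48,.72,-.09,.11)); al.append(W)
    print(n,len(W),fitm(W,(.61,.01,0,.44,0)))
W=np.concatenate(al); v,_,_=fitm(W,(.61,.01,0,.44,0)); print(v)
for n in("top","side"):
    P=np.load(f"f_{n}.npz")["P"]
    Q=P.reshape(-1,3); 
    k=Q[(abs(Q[:,0]-.574)<.03)&(abs(Q[:,1]-.192)<.03)&(Q[:,2]>.165)]
    c,r=cv2.minEnclosingCircle(k[:,:2].astype(np.float32)); print("knob",n,len(k),c,r,np.median(k[:,2]),k[:,:2].min(0),k[:,:2].max(0))
    k=Q[(abs(Q[:,0]-.57)<.05)&(abs(Q[:,1]+.06)<.035)&(Q[:,2]>.165)]
    c,r=cv2.minEnclosingCircle(k[:,:2].astype(np.float32)); print("hinge",n,len(k),c,r,np.median(k[:,2]),k[:,:2].min(0),k[:,:2].max(0))
    # top bar
    k=Q[(abs(Q[:,0]-.57)<.05)&(Q[:,1]>.06)&(Q[:,1]<.17)&(Q[:,2]>.108)&(Q[:,2]<.125)]
    if len(k)>10: p=np.polyfit(k[:,1],k[:,0],1); print("bar",len(k),p,np.polyval(p,[-.055,.19]),k[:,2].max())
    k=Q[(Q[:,2]>.009)&(Q[:,2]<.02)&(Q[:,1]>.1)&(Q[:,1]<.22)&(Q[:,0]<.6)&(Q[:,0]>.4)]
    print("strip",len(k),np.median(k[:,2]),k.min(0),k.max(0))
E
```

```text
top 450 (array([ 0.61666468,  0.00544945, -0.05732317,  0.45532133]), np.int64(433), np.float64(0.0014814111707107474))
side 1142 (array([ 0.61586117,  0.00511111, -0.04968058,  0.43831318]), np.int64(1107), np.float64(0.0013578386069705163))
[ 0.61605098  0.00502036 -0.05253756  0.44681803]
knob top 126 (0.5746762156486511, 0.19288253784179688) 0.015740251168608665 0.17368415773864798 [0.55940026 0.17782766] [0.5901288  0.20724812]
hinge top 102 (0.5758814811706543, -0.04376326873898506) 0.03184907138347626 0.17339322117831446 [ 0.54917021 -0.06935659] [ 0.60207721 -0.02506131]
bar 229 [0.04769972 0.56441054] [0.56178706 0.57347349] 0.1208972031612554
strip 742 0.01317300842785385 [0.40232577 0.12764706 0.00903054] [0.58763981 0.20972117 0.01956933]
knob side 148 (0.5758913159370422, 0.19220072031021118) 0.0155660230666399 0.1756350154256187 [0.56166247 0.17839948] [0.59131429 0.20761111]
hinge side 109 (0.5744370222091675, -0.04684688150882721) 0.027483632788062096 0.1732760672219974 [ 0.55134844 -0.06676255] [ 0.59423191 -0.02547169]
bar 248 [0.0513217  0.56453012] [0.56170743 0.57428124] 0.12248160061427571
strip 1326 0.015673767746340217 [0.40148152 0.12155015 0.00900034] [0.59994315 0.21008171 0.01984491]
```

```bash
python3 - <<'E'
import cv2,numpy as np
t=np.load("f_top.npz")["px"][190:310,230:380];s=np.load("f_side.npz")["px"][170:350,230:380]
cv2.imwrite("pics/tc.png",cv2.resize(t,None,fx=5,fy=5,interpolation=cv2.INTER_CUBIC)[:,:,::-1])
cv2.imwrite("pics/sc.png",cv2.resize(s,None,fx=3.3,fy=3.3,interpolation=cv2.INTER_CUBIC)[:,:,::-1])
E
```

```text
(no output)
```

View pics/tc.png

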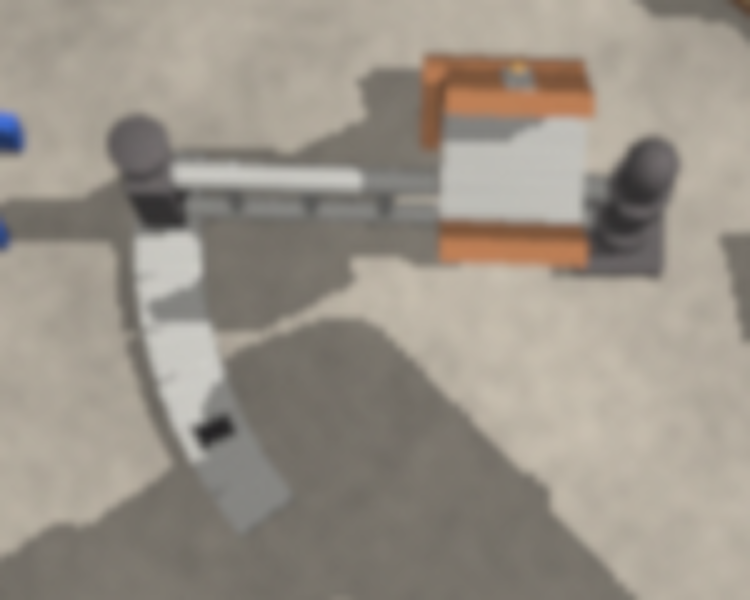

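View pics/sc.png

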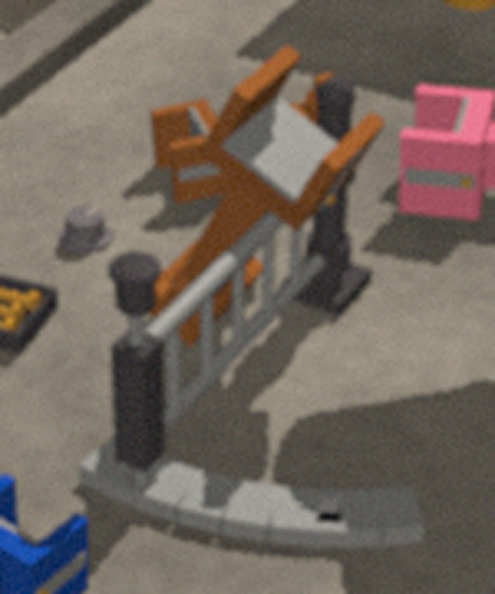

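Emit:
step_arm([
  [-3,0,0,0,0.5],
  [-6,-2,2,-5,0.5],
  [-6,-5,5,-11,0.5],
  [-6,-8,8,-17,0.5],
  [-6,-11.5,11,-23,0.5],
  [-6,-15,14.5,-29,0.5],
  [-6,-18,17.5,-35,0.5],
  [-6,-21,20.5,-41,0.5],
  [-6,-24,23.5,-47,0.5],
  [-6,-27,26.5,-53,0.5],
], squeeze=5)

```text
t: 1.78
eef_pos: [0.4184, -0.2621, 0.3039]
ee_rot: [3.135, 1.57, -0.189]
force: [1.2, -0.5, 0.6]
width: 0.0439
```

```bash
cat >> h.py <<'E'
def goto(xyz=None,ang=None):
    s=get_state(); R=Ro.from_euler("xyz",s["ee_rot"]).as_matrix(); z=R[:,2]
    a=np.degrees(np.arctan2(z[1],z[0])); print("t",round(s["t"],2),"pos",s["eef_pos"].round(4),"jaw ang",a.round(2),"F",s["force"].round(1),"w",round(s["width"],4),"tilt",R[:,0].round(3),"q6",s["q"][5].round(2))
    if xyz is not None:
        d=R.T@(np.array(xyz)-s["eef_pos"]); print("deltas cm",(100*d).round(2))
    if ang is not None: print("roll deg",(-((ang-a+180)%360-180)).round(2))
def mpt(v,xrel,yrel): # foot-edge frame horizontal offset->world
    ex=np.array([np.cos(v[2]),np.sin(v[2])]);ey=np.array([-ex[1],ex[0]])
    return v[:2]+xrel*ex+yrel*ey
V=np.array([.6162,.0052,-.0525,.445])
E
python3 - <<'E'
from h import *
p=mpt(V,-.099,0); goto([*p,.30],180-3.0)
E
```

```text
t 1.78 pos [ 0.4184 -0.2621  0.3039] jaw ang 169.58 F [ 1.2 -0.5  0.6] w 0.0439 tilt [ 0.001 -0.    -1.   ] q6 -0.02
deltas cm [  0.4  -28.59  -4.81]
roll deg -7.42
```

Emit:
step_arm([
  [0,-4,-0.6,-1,0.52],
  [0,-8,-1.2,-3,0.52],
  [0,-12,-2,-4,0.52],
  [0,-16,-2.6,-6,0.52],
  [0,-20,-3.3,-7.4,0.52],
  [0,-23.5,-4,-7.4,0.52],
  [0,-26.5,-4.5,-7.4,0.52],
  [0.4,-28.6,-4.8,-7.4,0.52],
  [0.4,-28.6,-4.8,-7.4,0.52],
  [0.4,-28.6,-4.8,-7.4,0.52],
])

```text
t: 2.62
eef_pos: [0.5186, 0.0092, 0.2992]
ee_rot: [0.408, 1.57, -2.789]
force: [0.2, -0.2, -0.5]
width: 0.0422
```

```bash
python3 - <<'E'
from fit import *
p=mpt(V,-.099,0); goto([*p,.183],180-3.0)
for n in("side","wrist","top"):
    f,st=snap(n); cv2.imwrite(f"pics/{n}1.png",f["pixels"][:,:,::-1])
    P=cloud(f,st); W=wood(P,f["pixels"],(.48,.72,-.09,.11)); 
    if len(W)>100: print(n,len(W),fitm(W,np.r_[V,0]))
E
```

```text
t 2.62 pos [0.5186 0.0092 0.2992] jaw ang 176.81 F [ 0.2 -0.2 -0.5] w 0.0422 tilt [-0.001 -0.    -1.   ] q6 -0.45
deltas cm [11.62 -0.11  0.13]
roll deg -0.19
side 1138 (array([ 0.61600872,  0.00507635, -0.04829017,  0.43812668]), np.int64(1101), np.float64(0.0014216846320792879))
wrist 7791 (array([ 0.61950947,  0.00604772, -0.05626992,  0.45204396]), np.int64(7513), np.float64(0.0008293432562092562))
```

View pics/side1.png

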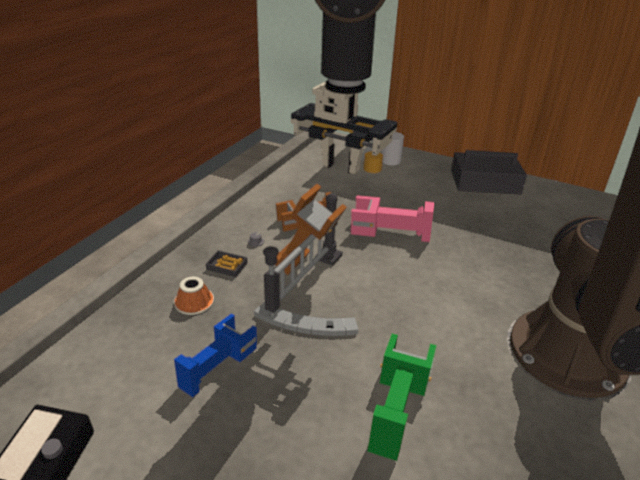

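View pics/wrist1.png

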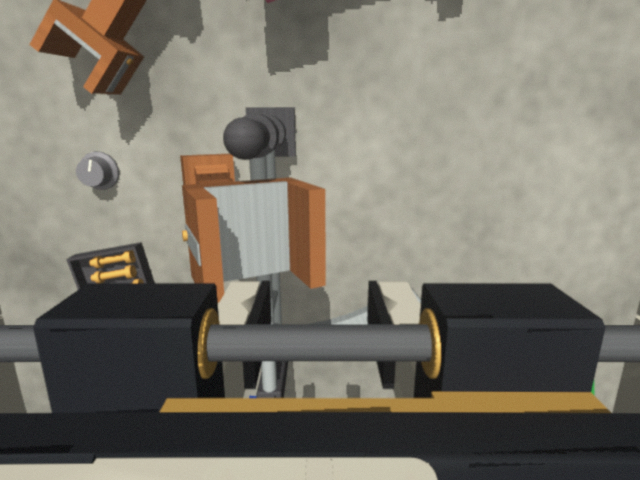

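Emit:
step_arm([
  [2,0,0,0,0.52],
  [4,-0.1,0,0,0.52],
  [6,-0.1,0,0,0.52],
  [7.5,-0.1,0,0,0.52],
  [8.5,-0.1,0,0,0.52],
  [9.5,-0.1,0,0,0.52],
  [10.3,-0.1,0,0,0.52],
  [11,-0.1,0,0,0.52],
  [11.5,-0.1,0,0,0.52],
  [11.5,-0.1,0,0,0.52],
])

```text
t: 3.6
eef_pos: [0.5183, 0.009, 0.1838]
ee_rot: [0.281, 1.57, -2.919]
force: [-0.3, -0.2, -0.4]
width: 0.0418
```

```bash
python3 - <<'E'
from fit import *
goto()
for n in("side","wrist"):
    f,st=snap(n); cv2.imwrite(f"pics/{n}2.png",f["pixels"][:,:,::-1] if n=="wrist" else cv2.resize(f["pixels"][130:310,220:440],None,fx=3.3,fy=3.3)[:,:,::-1])
    P=cloud(f,st); W=wood(P,f["pixels"],(.48,.72,-.09,.11)); 
    if len(W)>100: print(n,len(W),fitm(W,np.r_[V,0]))
E
```

```text
t 3.6 pos [0.5183 0.009  0.1838] jaw ang 176.68 F [-0.3 -0.2 -0.4] w 0.0418 tilt [-0.001 -0.    -1.   ] q6 -0.45
side 1114 (array([ 0.6165136 ,  0.00499868, -0.05103605,  0.4404388 ]), np.int64(1062), np.float64(0.0013886976664203524))
wrist 13920 (array([ 0.61929132,  0.00659734, -0.05223479,  0.45103576]), np.int64(12837), np.float64(0.0006487685453294658))
```

View pics/side2.png

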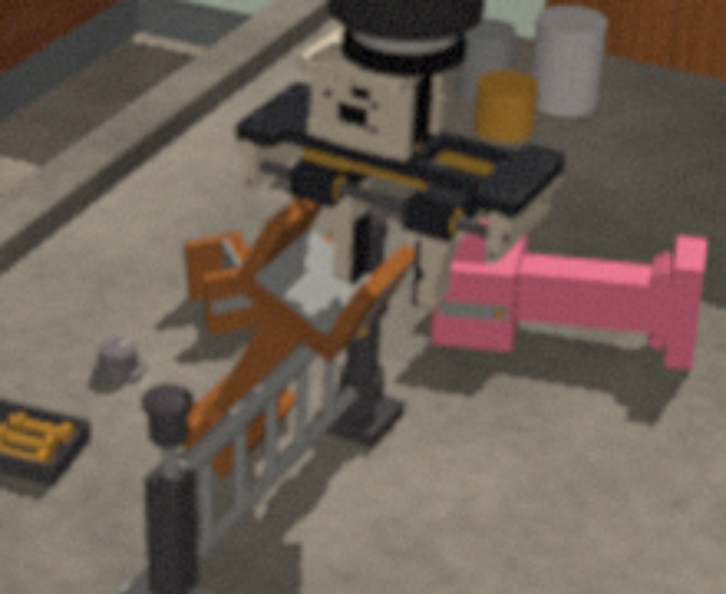

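View pics/wrist2.png

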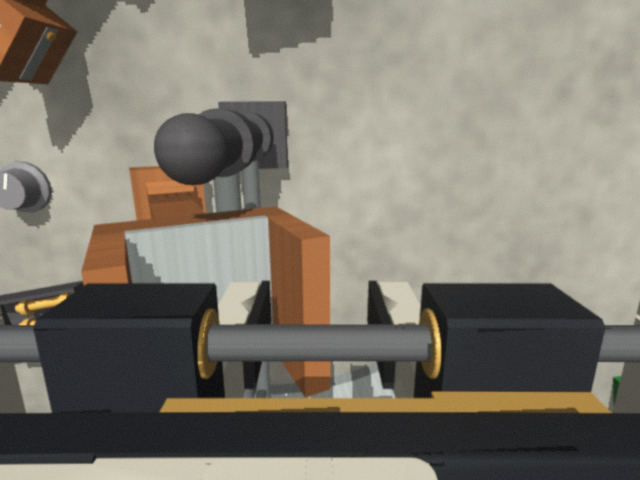

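Emit:
step_arm([
  [0,0,-0.3,0,0.58],
  [0,0,-0.7,0,0.62],
  [0,0,-1.1,0,0.65],
  [0,0,-1.5,0,0.66],
  [-0.1,0,-1.9,0,0.67],
  [-0.1,0,-2.3,0,0.68],
  [-0.2,0,-2.7,0,0.69],
  [-0.3,0,-3.1,0,0.7],
  [-0.4,0,-3.5,0,0.7],
  [-0.4,0,-3.6,0,0.7],
], squeeze=3)

```text
t: 4.53
eef_pos: [0.5555, 0.0071, 0.1888]
ee_rot: [-3.061, 1.57, 0.023]
force: [-1.3, 0.2, 0.6]
width: 0.0262
```

```bash
cat > look.py <<'E'
from fit import *
import sys
k=sys.argv[1]
goto()
for n in("side","wrist","top"):
    f,st=snap(n); cv2.imwrite(f"pics/{n}{k}.png",f["pixels"][:,:,::-1] if n!="side" else cv2.resize(f["pixels"][130:310,220:440],None,fx=3.3,fy=3.3)[:,:,::-1])
    P=cloud(f,st); W=wood(P,f["pixels"],(.48,.72,-.09,.11)); 
    if len(W)>100:
        r=min((fitm(W,np.r_[V[:3],l,0]) for l in (.4,.25,.1,0)),key=lambda r:r[2]/r[1]); print(n,len(W),r)
goto()
E
python3 look.py 3
```

```text
t 4.53 pos [0.5555 0.0071 0.1888] jaw ang 176.69 F [-1.3  0.2  0.6] w 0.0262 tilt [ 0.001  0.    -1.   ] q6 -0.42
side 1332 (array([ 0.61694803,  0.00489243, -0.05343635,  0.29031359]), np.int64(1253), np.float64(0.0013698759342254908))
wrist 14139 (array([ 0.6197214 ,  0.00664318, -0.05083267,  0.30200921]), np.int64(13348), np.float64(0.0006478384237912522))
t 4.68 pos [0.5545 0.0071 0.1884] jaw ang 176.67 F [-0.8  1.  -0.8] w 0.0263 tilt [-0.  0. -1.] q6 -0.42
```

View pics/side3.png

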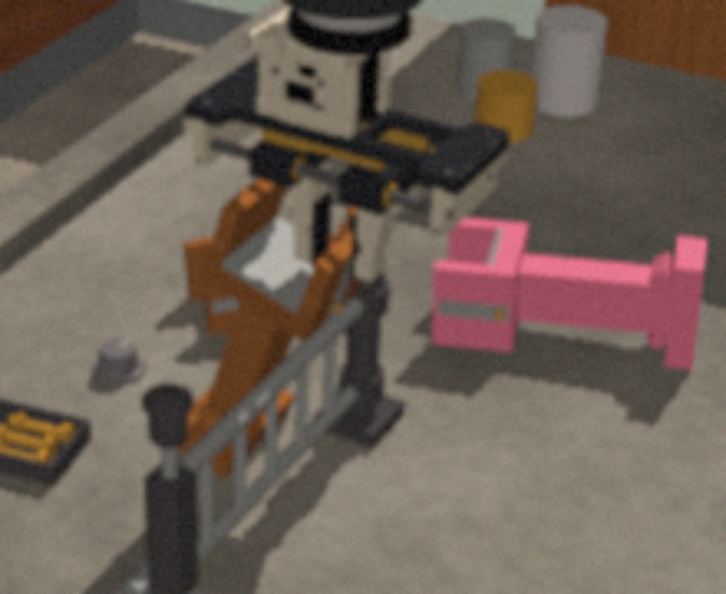

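View pics/wrist3.png

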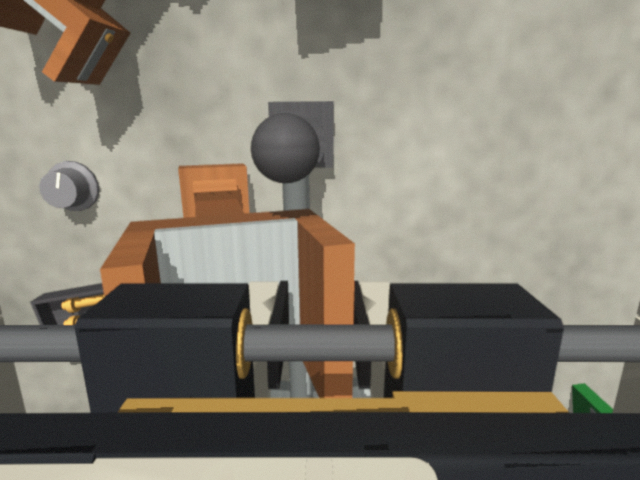

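Emit:
step_arm([
  [0,0,-0.3,0,0.71],
  [0,0,-0.6,0,0.72],
  [-0.1,0,-0.9,0,0.73],
  [-0.1,0,-1.2,0,0.74],
  [-0.2,0,-1.5,0,0.75],
  [-0.3,0,-1.8,0,0.76],
  [-0.3,0,-2.1,0,0.77],
  [-0.3,0,-2.3,0,0.775],
  [-0.4,0,-2.5,0,0.78],
  [-0.4,0,-2.7,0,0.78],
])

```text
t: 5.52
eef_pos: [0.5818, 0.0055, 0.1927]
ee_rot: [-2.874, 1.571, 0.21]
force: [-0.0, -0.4, 0.3]
width: 0.0187
```

```bash
python3 look.py 4
```

```text
t 5.52 pos [0.5818 0.0055 0.1927] jaw ang 176.69 F [-0.  -0.4  0.3] w 0.0187 tilt [ 0.  0. -1.] q6 -0.4
side 1533 (array([ 0.61741379,  0.00484507, -0.05253466,  0.11911291]), np.int64(1471), np.float64(0.0013117105513555704))
wrist 13585 (array([ 0.61867031,  0.00678935, -0.05037746,  0.11990158]), np.int64(12983), np.float64(0.000736021003321721))
t 5.67 pos [0.5816 0.0055 0.1925] jaw ang 176.68 F [ 0.4 -0.3 -0. ] w 0.0189 tilt [-0. -0. -1.] q6 -0.4
```

View pics/wrist4.png

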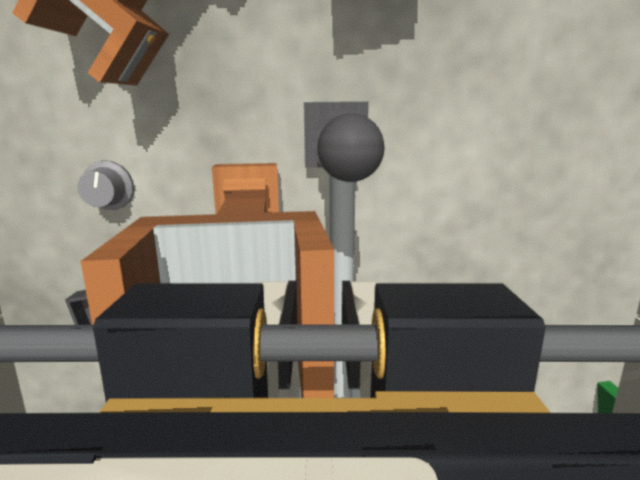

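Emit:
step_arm([
  [0,0,-0.2,0,0.785],
  [0,0,-0.4,0,0.79],
  [0,0,-0.6,0,0.79],
  [0,0,-0.8,0,0.795],
  [0,0,-1.0,0,0.8],
  [0,0,-1.2,0,0.8],
  [0,0,-1.4,0,0.8],
  [0,0,-1.6,0,0.8],
  [0,0,-1.75,0,0.8],
  [0,0,-1.9,0,0.8],
])

```text
t: 6.5
eef_pos: [0.6007, 0.0044, 0.1926]
ee_rot: [-3.11, 1.571, -0.026]
force: [0.7, -0.2, 0.6]
width: 0.0176
```

Emit:
step_arm([
  [0,0,-0.1,0,0.8],
  [0,0,-0.2,0,0.8],
  [0,0,-0.3,0,0.8],
  [0,0,-0.4,0,0.8],
  [0,0,-0.5,0,0.8],
  [0,0,-0.6,0,0.8],
  [0,0,-0.7,0,0.8],
  [0,0,-0.75,0,0.8],
  [0,0,-0.75,0,0.8],
  [0,0,-0.75,0,0.8],
])

```text
t: 7.33
eef_pos: [0.6079, 0.004, 0.1925]
ee_rot: [0.24, 1.571, -2.96]
force: [-0.5, 0.3, 0.4]
width: 0.0176
```

```bash
python3 look.py 5
```

```text
t 7.33 pos [0.6079 0.004  0.1925] jaw ang 176.69 F [-0.5  0.3  0.4] w 0.0176 tilt [-0. -0. -1.] q6 -0.39
side 1665 (array([ 0.61739168,  0.00498818, -0.04720577,  0.00093279]), np.int64(1609), np.float64(0.0013245688791115322))
wrist 12985 (array([ 0.61705529,  0.00682902, -0.04866033, -0.00460027]), np.int64(12388), np.float64(0.0006904237949988666))
t 7.48 pos [0.6079 0.004  0.1926] jaw ang 176.69 F [-0.  -0.  -0.4] w 0.0174 tilt [-0.  0. -1.] q6 -0.39
```

View pics/wrist5.png

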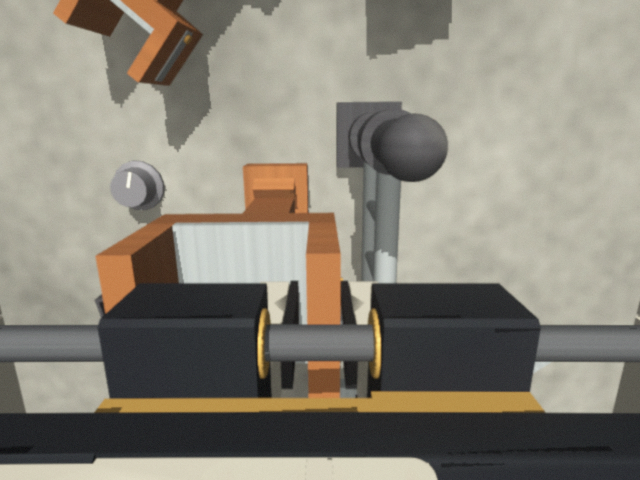

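View pics/side5.png

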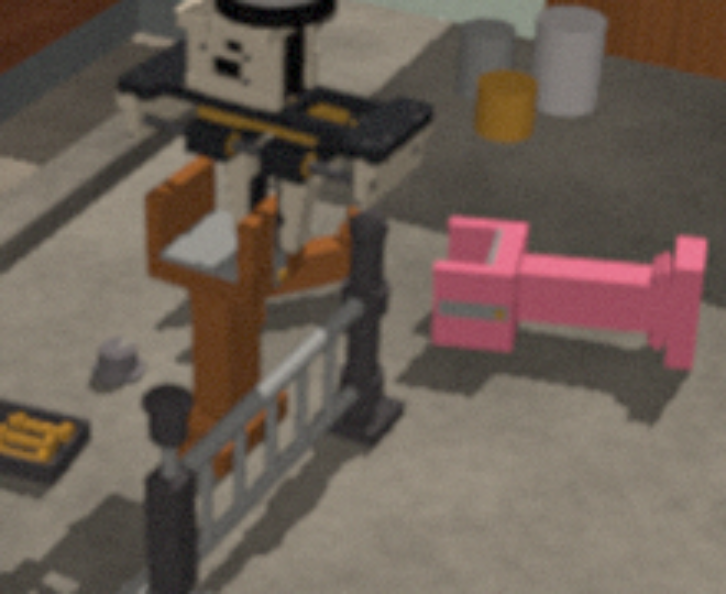

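Emit:
step_arm([
  [0,0,0,0,0.72],
  [0,0,0,0,0.68],
  [0,0,0,0,0.66],
  [0,0,0,0,0.66],
  [-0.5,0,0,0,0.66],
  [-1.5,0,0,0,0.66],
  [-3,0,0,0,0.66],
  [-5,0,0,0,0.66],
  [-7,0,0,0,0.66],
  [-8,0,0,0,0.66],
])

```text
t: 8.32
eef_pos: [0.609, 0.004, 0.2763]
ee_rot: [-3.0, 1.567, 0.084]
force: [1.0, -0.0, 0.7]
width: 0.0299
```

```bash
python3 look.py 6; python3 - <<'E'
from fit import *
for i in range(6):
    f,st=snap("side"); W=wood(cloud(f),f["pixels"],(.48,.72,-.09,.11)); print(round(st["t"],2),fitm(W,np.r_[.617,.005,-.05,0,0])[0].round(4))
d=np.load("f_top.npz"); 
for uv in [(272,276),(273,276),(272,275)]: print("hole",d["P"][uv[1],uv[0]])
kn=np.array([.575,.1925]); g=np.array([.0494,.9988]); h=kn-.25*g; R=Ro.from_euler("z",.5).as_matrix()[:2,:2]
print("hinge",h,"open",h+.25*R@g)
E
```

```text
t 8.32 pos [0.609  0.004  0.2763] jaw ang 176.7 F [ 1.  -0.   0.7] w 0.0299 tilt [ 0.004  0.    -1.   ] q6 -0.39
side 1751 (array([ 0.6175253 ,  0.00502377, -0.05106036,  0.00221404]), np.int64(1713), np.float64(0.0012374278536817355))
wrist 7296 (array([ 0.61666428,  0.00661531, -0.04874735, -0.00705686]), np.int64(6966), np.float64(0.0007793038574300176))
t 8.47 pos [0.6083 0.0041 0.2736] jaw ang 176.68 F [-0.   0.2 -0.6] w 0.03 tilt [ 0.002  0.001 -1.   ] q6 -0.39
8.47 [ 0.6173  0.005  -0.0521  0.001 ]
8.52 [ 0.6175  0.005  -0.0482  0.0019]
8.57 [ 0.6175  0.005  -0.0485  0.0013]
8.62 [ 0.6175  0.005  -0.0488  0.0021]
8.67 [ 0.6174  0.0049 -0.0497  0.0015]
8.72 [ 0.6176  0.005  -0.0517  0.0023]
hole [ 0.45594156  0.16929568 -0.00265727]
hole [ 0.45617164  0.16671312 -0.00497733]
hole [0.45807272 0.16890405 0.00260759]
hinge [ 0.56265 -0.0572 ] open [0.45377559 0.16785327]
```

View pics/side6.png

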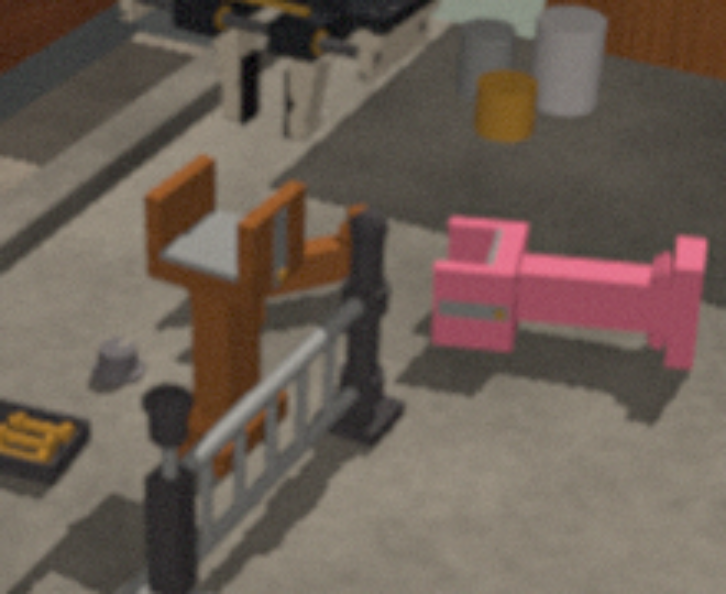

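```bash
python3 - <<'E'
from h import *
goto([.5755,.1925,.27],177)
E
```

```text
t 8.77 pos [0.6076 0.0039 0.2716] jaw ang 176.69 F [ 0.5 -0.1  1.2] w 0.0297 tilt [-0.002 -0.    -1.   ] q6 -0.39
deltas cm [  0.16 -18.64   4.3 ]
roll deg -0.31
```

Emit:
step_arm([
  [0,-3,0.5,0,0.4],
  [0,-6,1,0,0.3],
  [0,-9,1.5,0,0.2],
  [0,-12,2,0,0.1],
  [0,-15,2.7,0,0.1],
  [0,-18,3.3,0,0.1],
  [0,-21,3.9,0,0.1],
  [0,-24,4.3,0,0.1],
  [0,-26,4.3,0,0.1],
  [0,-26,4.3,0,0.1],
])

```text
t: 9.6
eef_pos: [0.5799, 0.2694, 0.2715]
ee_rot: [0.647, 1.57, -2.55]
force: [0.4, -0.0, -0.0]
width: 0.0788
```

Emit:
step_arm([
  [0,0,0,0,0.1],
  [0,0,0,0,0.1],
  [0,0,0,0,0.1],
  [0,0,0,0,0.1],
  [0,0,0,0,0.1],
  [0,0,0,0,0.1],
  [0,0,0,0,0.1],
  [0,0,0,0,0.1],
  [0,0,0,0,0.1],
  [0,0,0,0,0.1],
])

```text
t: 10.43
eef_pos: [0.5801, 0.266, 0.2726]
ee_rot: [-2.835, 1.571, 0.249]
force: [0.9, 0.3, 1.0]
width: 0.0786
```

```bash
python3 look.py 7; python3 - <<'E'
from h import *
for n in("wrist","top","side"):
    f,st=snap(n);P=cloud(f,st); Q=P.reshape(-1,3)
    k=Q[(abs(Q[:,0]-.575)<.03)&(abs(Q[:,1]-.192)<.03)&(Q[:,2]>.168)&(Q[:,2]<.19)]
    if len(k)>10:
        c,r=cv2.minEnclosingCircle(k[:,:2].astype(np.float32)); print("knob",n,len(k),c,r,np.median(k[:,2]),k[:,:2].mean(0))
        kk=k[k[:,2]>np.median(k[:,2])-.002]; c,r=cv2.minEnclosingCircle(kk[:,:2].astype(np.float32)); print(c,r)
E
```

```text
t 10.43 pos [0.5801 0.266  0.2726] jaw ang 176.68 F [0.9 0.3 1. ] w 0.0786 tilt [ 0.  0. -1.] q6 -0.79
side 1081 (array([ 0.61724854,  0.00506681, -0.0543987 ,  0.0007033 ]), np.int64(1046), np.float64(0.0013300080439807122))
top 641 (array([ 0.61536565,  0.00560817, -0.05666113,  0.00142341]), np.int64(613), np.float64(0.001601261696276185))
t 10.58 pos [0.5801 0.2661 0.2725] jaw ang 176.69 F [ 0.3 -0.3  0.4] w 0.079 tilt [ 0.  0. -1.] q6 -0.79
knob wrist 2212 (0.577752947807312, 0.19193372130393982) 0.015435121953487396 0.17501983401280247 [0.57769427 0.19165606]
(0.5777633786201477, 0.19176386296749115) 0.015316967852413654
knob top 125 (0.5745795369148254, 0.19305799901485443) 0.015610242262482643 0.17420155663187797 [0.57389522 0.19252917]
(0.5742512941360474, 0.1924024224281311) 0.01536651886999607
knob side 144 (0.576301634311676, 0.19181253015995026) 0.01595071516931057 0.1759665379561764 [0.57466821 0.19426659]
(0.5754193067550659, 0.19189612567424774) 0.015088501386344433
```

View pics/wrist7.png

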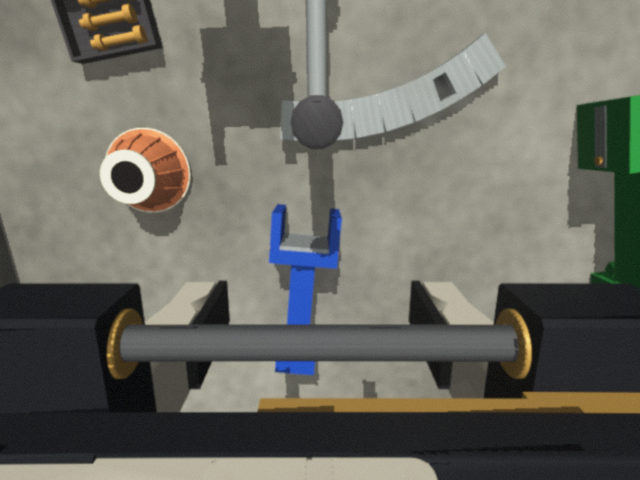

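View pics/side7.png

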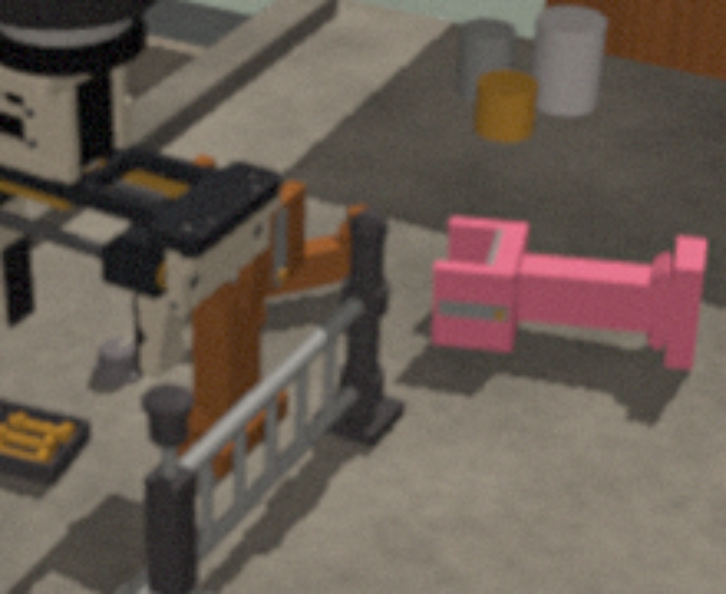

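```bash
python3 - <<'E'
from h import *
goto([.577,.1918,.147],177)
E
```

```text
t 10.73 pos [0.5801 0.2661 0.2726] jaw ang 176.69 F [-0.7  0.5  0.1] w 0.0789 tilt [ 0.  0. -1.] q6 -0.79
deltas cm [12.56  7.43 -0.12]
roll deg -0.31
```

Emit:
step_arm([
  [0,2.5,-0.1,0,0.2],
  [0,5,-0.1,0,0.3],
  [1,7,-0.1,0,0.3],
  [3,7.4,-0.1,0,0.3],
  [5.5,7.4,-0.1,0,0.3],
  [8,7.4,-0.1,0,0.3],
  [10,7.4,-0.1,0,0.3],
  [11.5,7.4,-0.1,0,0.3],
  [12.5,7.4,-0.1,0,0.3],
  [12.5,7.4,-0.1,0,0.3],
])

```text
t: 11.57
eef_pos: [0.5757, 0.1916, 0.1453]
ee_rot: [0.577, 1.567, -2.623]
force: [0.2, -0.1, -0.1]
width: 0.0614
```

```bash
python3 look.py 8; python3 -c "
from h import *
goto([.577,.1918,.147],177)"
```

```text
t 11.57 pos [0.5757 0.1916 0.1453] jaw ang 176.67 F [ 0.2 -0.1 -0.1] w 0.0614 tilt [-0.003 -0.002 -1.   ] q6 -0.7
side 538 (array([ 0.61574397,  0.00507364, -0.05012609, -0.00779162]), np.int64(528), np.float64(0.0012088948619057036))
wrist 1487 (array([ 0.61783771,  0.00668047, -0.0422915 , -0.01616779]), np.int64(1487), np.float64(0.0006263705057863287))
top 643 (array([ 0.61447996,  0.00922263, -0.04628609, -0.00476657]), np.int64(619), np.float64(0.0016603961557134057))
t 11.72 pos [0.5775 0.1925 0.1486] jaw ang 176.71 F [ 0.4 -0.4  0.4] w 0.0614 tilt [ 0.001  0.001 -1.   ] q6 -0.7
t 11.72 pos [0.5775 0.1925 0.1486] jaw ang 176.71 F [ 0.4 -0.4  0.4] w 0.0614 tilt [ 0.001  0.001 -1.   ] q6 -0.7
deltas cm [0.16 0.07 0.04]
roll deg -0.29
```

View pics/side8.png

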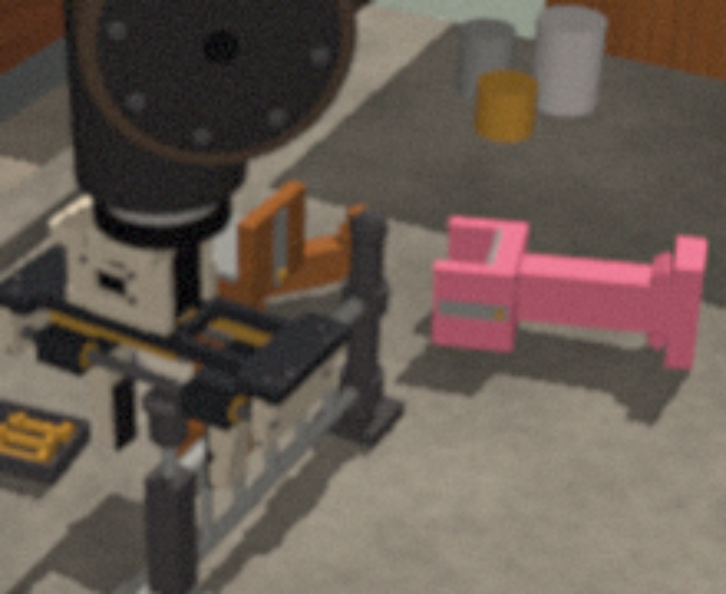

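View pics/wrist8.png

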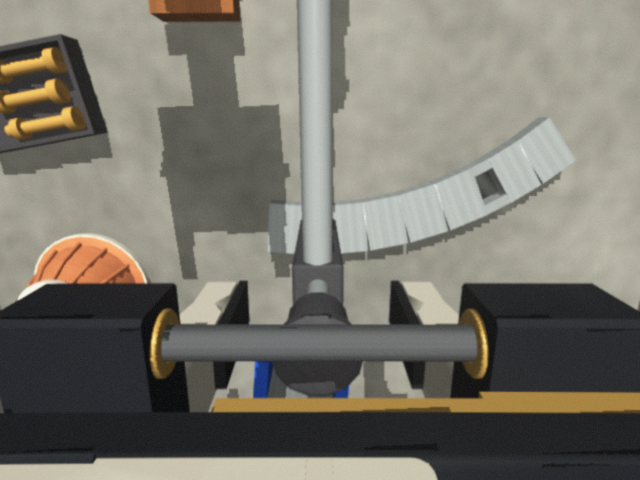

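Emit:
step_arm([
  [0.1,0,0,0,0.5],
  [0.1,0,0,0,0.6],
  [0.1,0,0,0,0.68],
  [0.1,0,0,0,0.72],
  [0.1,0,0,0,0.8],
  [0.1,0,0,0,0.9],
  [0.1,0,0,0,0.9],
  [0.1,0,0,0,0.9],
  [0.1,0,0,0,0.9],
  [0.1,0,0,0,0.9],
], squeeze=30)

```text
t: 12.55
eef_pos: [0.577, 0.1922, 0.1468]
ee_rot: [-2.737, 1.57, 0.346]
force: [0.8, -0.0, 2.4]
width: 0.0289
```

```bash
python3 -c "
from h import *
goto()
f,st=snap('side'); cv2.imwrite('pics/s9.png',cv2.resize(f['pixels'][200:340,200:380],None,fx=4,fy=4)[:,:,::-1])"
```

```text
t 12.55 pos [0.577  0.1922 0.1468] jaw ang 176.69 F [ 0.8 -0.   2.4] w 0.0289 tilt [ 0.  0. -1.] q6 -0.7
```

View pics/s9.png

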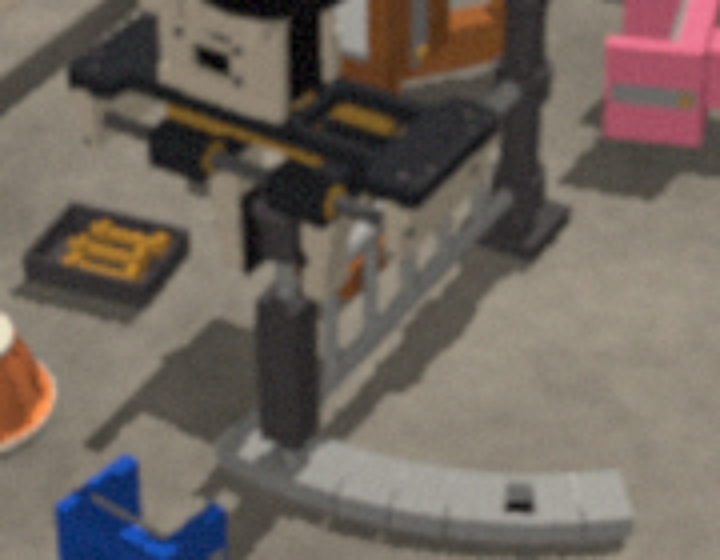

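Emit:
step_arm([
  [0,0,0,0,0.95],
  [0,0,0,0,0.95],
  [0,0,0,0,0.95],
  [0,0,0,0,0.95],
  [0,0,0,0,0.95],
  [0,0,0,0,0.95],
  [0,0,0,0,0.95],
  [0,0,0,0,0.95],
  [0,0,0,0,0.95],
  [0,0,0,0,0.95],
])

```text
t: 13.43
eef_pos: [0.577, 0.1922, 0.1467]
ee_rot: [-2.805, 1.57, 0.279]
force: [-0.1, -0.1, 5.6]
width: 0.0289
```

Emit:
step_arm([
  [0,0,0,0,0.95],
  [0,0,0,0,0.95],
  [-0.3,0,0,0,0.95],
  [-0.6,0,0,0,0.95],
  [-0.9,0,0,0,0.95],
  [-1.2,0,0,0,0.95],
  [-1.5,0,0,0,0.95],
  [-1.8,0,0,0,0.95],
  [-1.8,0,0,0,0.95],
  [-1.8,0,0,0,0.95],
], squeeze=40)

```text
t: 14.27
eef_pos: [0.5766, 0.1921, 0.1644]
ee_rot: [-0.107, 1.57, 2.976]
force: [0.2, 2.8, -9.0]
width: 0.0284
```

```bash
python3 -c "
from h import *
goto()
f,st=snap('side'); cv2.imwrite('pics/s10.png',cv2.resize(f['pixels'][200:340,200:380],None,fx=4,fy=4)[:,:,::-1])
f,st=snap('wrist'); cv2.imwrite('pics/w10.png',f['pixels'][:,:,::-1])"
```

```text
t 14.27 pos [0.5766 0.1921 0.1644] jaw ang 176.68 F [ 0.2  2.8 -9. ] w 0.0284 tilt [-0.  0. -1.] q6 -0.7
```

View pics/s10.png

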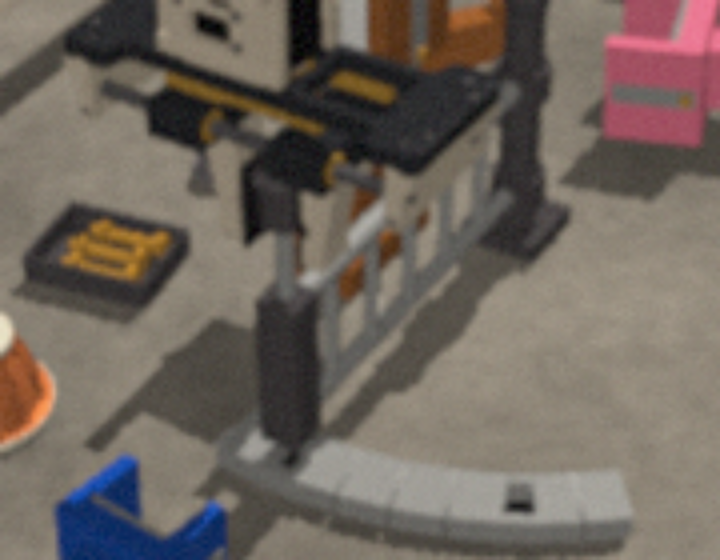

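View pics/w10.png

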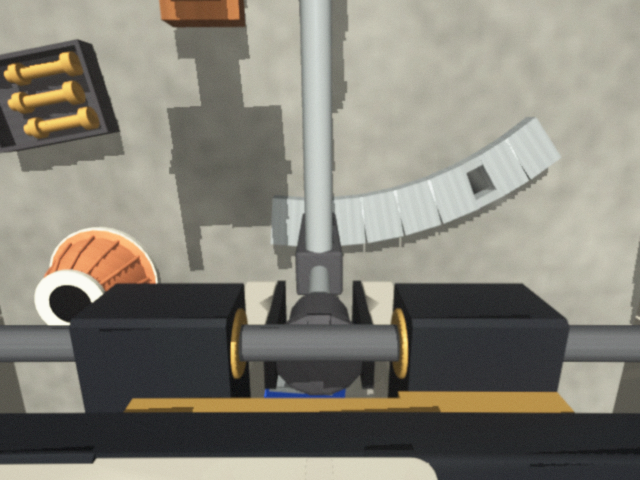

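```bash
cat >> h.py <<'E'
H=np.array([.5643,-.0576]); G=np.array([.0494,.9988])
def arc(th0,ths):
    s=get_state(); R=Ro.from_euler("xyz",s["ee_rot"]).as_matrix()
    kp=lambda t:H+.25*Ro.from_euler("z",t).as_matrix()[:2,:2]@G
    rel=s["eef_pos"][:2]-H; print("r",np.linalg.norm(rel).round(4),"theta",(np.arctan2(rel[1],rel[0])-np.arctan2(G[1],G[0])).round(4))
    for t in ths:
        d=kp(t)-kp(th0); print(t,(100*(R.T@np.r_[d,0])).round(2),"roll",-np.degrees(t-th0).round(1))
E
python3 -c "
from h import *
goto()
arc(0,[.02,.04,.06,.08,.1,.12,.14,.16,.18,.2])"
```

```text
t 14.37 pos [0.5766 0.1921 0.1643] jaw ang 176.68 F [-0.7  2.7 -9.1] w 0.0286 tilt [-0. -0. -1.] q6 -0.7
r 0.25 theta 0.0002
0.02 [0.   0.01 0.5 ] roll -1.1
0.04 [0.   0.03 1.  ] roll -2.3
0.06 [0.   0.06 1.5 ] roll -3.4
0.08 [0.  0.1 2. ] roll -4.6
0.1 [0.   0.15 2.49] roll -5.7
0.12 [0.   0.21 2.99] roll -6.9
0.14 [0.   0.27 3.49] roll -8.0
0.16 [0.   0.35 3.98] roll -9.2
0.18 [0.   0.44 4.47] roll -10.3
0.2 [0.   0.54 4.96] roll -11.5
```

Emit:
step_arm([
  [0,0,0.3,-0.6,0.95],
  [0,0,0.7,-1.6,0.95],
  [0,0.05,1.2,-2.8,0.95],
  [0,0.1,1.8,-4.1,0.95],
  [0,0.15,2.4,-5.5,0.95],
  [0,0.2,3.0,-6.9,0.95],
  [0,0.27,3.5,-8.0,0.95],
  [0,0.35,4.0,-9.2,0.95],
  [0,0.45,4.5,-10.4,0.95],
  [0,0.54,5.0,-11.5,0.95],
])

```text
t: 15.2
eef_pos: [0.526, 0.1893, 0.1646]
ee_rot: [0.994, 1.57, -2.003]
force: [0.5, -0.1, -9.1]
width: 0.0283
```

```bash
python3 -c "
from h import *
goto()
arc(.2,[.2,.23,.26,.29,.32,.35,.38,.41,.44,.46,.48,.5])
f,st=snap('side'); cv2.imwrite('pics/s11.png',cv2.resize(f['pixels'][180:340,200:400],None,fx=4,fy=3.7)[:,:,::-1])
"
```

```text
t 15.2 pos [0.526  0.1893 0.1646] jaw ang -171.7 F [ 0.5 -0.1 -9.1] w 0.0283 tilt [-0. -0. -1.] q6 -0.55
r 0.2498 theta 0.2035
0.2 [0. 0. 0.] roll -0.0
0.23 [0.   0.02 0.75] roll -1.7
0.26 [0.   0.05 1.5 ] roll -3.4
0.29 [0.   0.11 2.25] roll -5.2
0.32 [0.   0.2  2.99] roll -6.9
0.35 [0.   0.3  3.73] roll -8.6
0.38 [0.   0.43 4.47] roll -10.3
0.41 [0.   0.58 5.21] roll -12.0
0.44 [0.   0.75 5.94] roll -13.8
0.46 [0.   0.88 6.42] roll -14.9
0.48 [0.   1.01 6.9 ] roll -16.0
0.5 [0.   1.16 7.38] roll -17.2
```

View pics/s11.png

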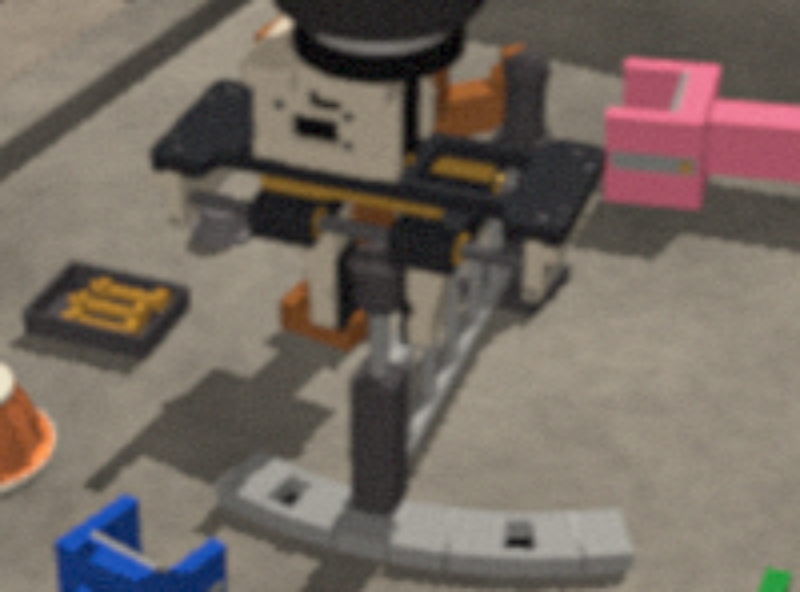

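Emit:
step_arm([
  [0,0,0.6,-1.4,0.95],
  [0,0.05,1.4,-3.2,0.95],
  [0,0.1,2.2,-5.1,0.95],
  [0,0.2,3.0,-7,0.95],
  [0,0.32,3.8,-8.8,0.95],
  [0,0.45,4.6,-10.6,0.95],
  [0,0.62,5.4,-12.5,0.95],
  [0,0.8,6.1,-14.2,0.95],
  [0,0.98,6.8,-15.8,0.95],
  [0,1.14,7.3,-17,0.95],
])

```text
t: 16.08
eef_pos: [0.4551, 0.167, 0.1647]
ee_rot: [1.009, 1.57, -1.69]
force: [2.2, -4.1, -9.4]
width: 0.0286
```

Emit:
step_arm([
  [0,0,0,0,0.95],
  [0,0,0,0,0.95],
  [0,0,0,0,0.95],
  [0,0,0,0,0.95],
  [0,0,0,0,0.95],
  [0,0,0,0,0.95],
  [0,0,0,0,0.95],
  [0,0,0,0,0.95],
  [0,0,0,0,0.95],
  [0,0,0,0,0.95],
])

```text
t: 16.92
eef_pos: [0.4556, 0.1673, 0.1646]
ee_rot: [0.863, 1.57, -1.838]
force: [2.8, -5.3, -9.3]
width: 0.0285
```

```bash
python3 -c "
from h import *
goto()
arc(.5,[.49,.51])
for n in ('side','top','wrist'):
    f,st=snap(n); P=cloud(f,st)
    np.savez(f'g_{n}.npz',P=P,px=f['pixels'])
    c=f['pixels'][180:340,200:400] if n=='side' else f['pixels'][190:310,230:380]
    cv2.imwrite(f'pics/{n}12.png',f['pixels'][:,:,::-1] if n=='wrist' else cv2.resize(c,None,fx=4,fy=3.7)[:,:,::-1])
    # bar direction from cloud
    Q=P.reshape(-1,3); d=Q[:,:2]-H; k=Q[(Q[:,2]>.107)&(Q[:,2]<.119)&(np.linalg.norm(d,axis=1)<.23)&(np.linalg.norm(d,axis=1)>.05)&(d[:,1]>.03)]
    a=np.arctan2(k[:,1]-H[1],k[:,0]-H[0])-np.arctan2(G[1],G[0]); a=a[abs(a-.5)<.1]
    print(n,len(a), np.median(a) if len(a) else '')
"
```

```text
t 16.92 pos [0.4556 0.1673 0.1646] jaw ang -154.76 F [ 2.8 -5.3 -9.3] w 0.0285 tilt [-0.    -0.001 -1.   ] q6 -0.32
r 0.2498 theta 0.4995
0.49 [-0.   -0.   -0.25] roll 0.6
0.51 [0.   0.   0.25] roll -0.6
side 54 0.4760409094888598
top 324 0.5109954937664036
wrist 6984 0.49441890413834755
```

View pics/side12.png

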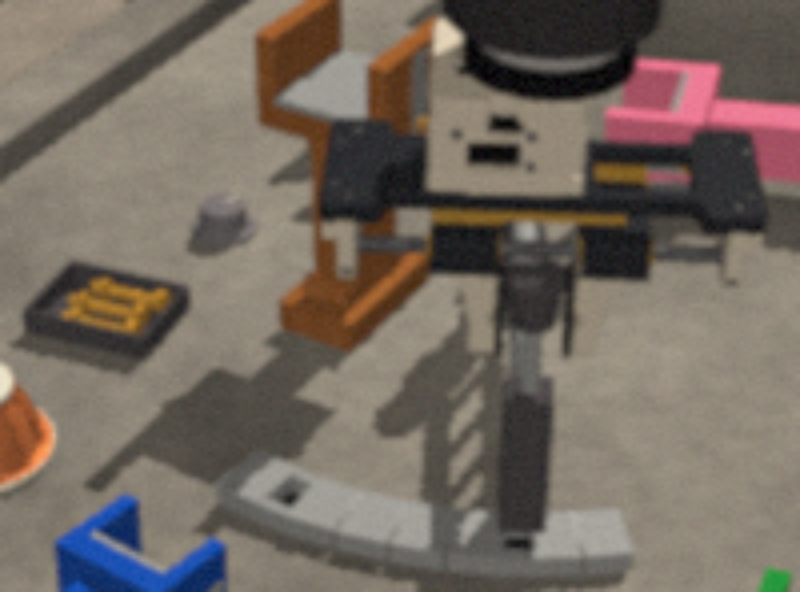

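View pics/wrist12.png

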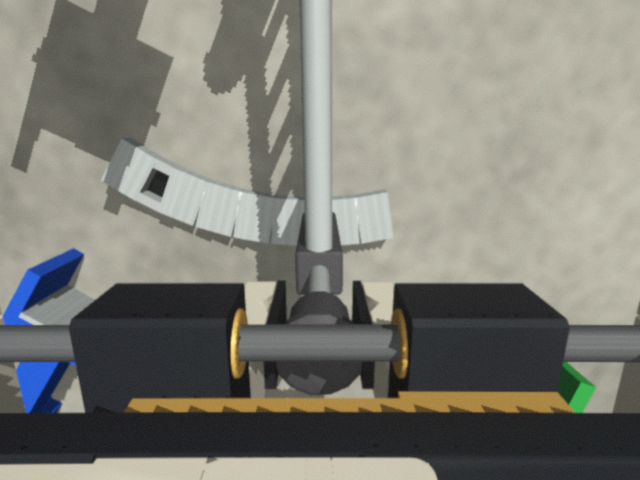

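View pics/top12.png

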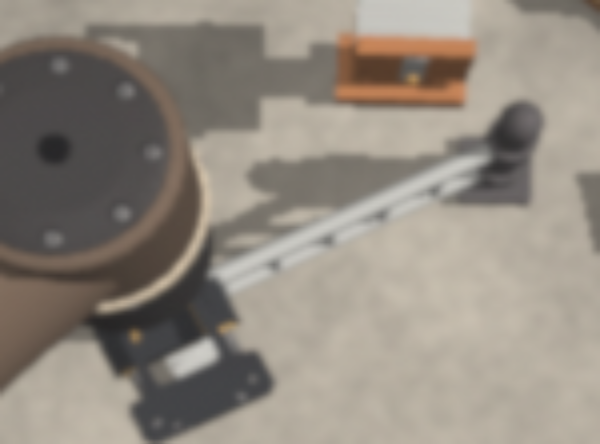

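Emit:
step_arm([
  [0.2,0,0,0,0.95],
  [0.4,0,0,0,0.95],
  [0.6,0,0,0,0.95],
  [0.7,0,0,0,0.95],
  [0.8,0,0,0,0.95],
  [0.9,0,0,0,0.95],
  [1.0,0,0,0,0.95],
  [1.0,0,0,0,0.95],
  [1.0,0,0,0,0.95],
  [1.0,0,0,0,0.95],
])

```text
t: 17.9
eef_pos: [0.4559, 0.1674, 0.1548]
ee_rot: [1.494, 1.57, -1.207]
force: [1.2, -5.3, -7.2]
width: 0.0283
```

```bash
python3 -c "
from h import *
goto()
arc(.5,[.51])
f,st=snap('side'); cv2.imwrite('pics/s13.png',cv2.resize(f['pixels'][220:340,250:400],None,fx=5,fy=5)[:,:,::-1])
"
```

```text
t 17.9 pos [0.4559 0.1674 0.1548] jaw ang -154.76 F [ 1.2 -5.3 -7.2] w 0.0283 tilt [ 0.    -0.001 -1.   ] q6 -0.32
r 0.2498 theta 0.4985
0.51 [0.   0.   0.25] roll -0.6
```

View pics/s13.png

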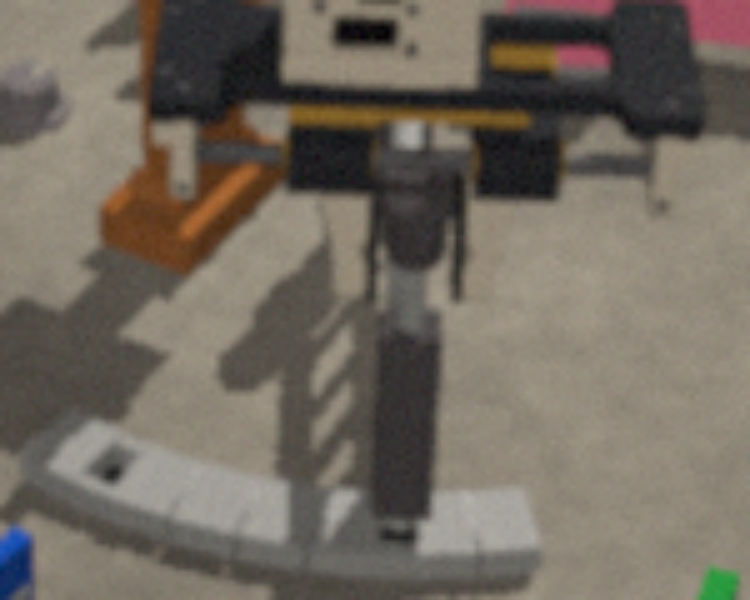

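Emit:
step_arm([
  [0.1,0,0,0,0.95],
  [0.2,0,0,0,0.95],
  [0.3,0,0,0,0.95],
  [0.4,0,0,0,0.95],
  [0.5,0,0,0,0.95],
  [0.6,0,0,0,0.95],
  [0.7,0,0,0,0.95],
  [0.7,0,0,0,0.95],
  [0.7,0,0,0,0.95],
  [0.7,0,0,0,0.95],
])

```text
t: 18.78
eef_pos: [0.4561, 0.1675, 0.1481]
ee_rot: [2.176, 1.57, -0.524]
force: [2.1, -5.0, -5.9]
width: 0.0284
```

```bash
python3 -c "
from h import *
goto()
arc(.5,[.51])
"
```

```text
t 18.78 pos [0.4561 0.1675 0.1481] jaw ang -154.75 F [ 2.1 -5.  -5.9] w 0.0284 tilt [ 0.001 -0.    -1.   ] q6 -0.32
r 0.2498 theta 0.4975
0.51 [-0.    0.    0.25] roll -0.6
```

Emit:
step_arm([
  [0,0,0,0,0.7],
  [0,0,0,0,0.6],
  [0,0,0,0,0.5],
  [0,0,0,0,0.4],
  [0,0,0,0,0.35],
  [0,0,0,0,0.3],
  [0,0,0,0,0.3],
  [0,0,0,0,0.3],
  [0,0,0,0,0.3],
  [0,0,0,0,0.3],
])

```text
t: 19.62
eef_pos: [0.4559, 0.168, 0.1475]
ee_rot: [-2.47, 1.571, 1.111]
force: [-0.7, 0.8, -0.7]
width: 0.0614
```

```bash
python3 -c "
from h import *
goto()
arc(.5,[.51])
f,st=snap('side'); cv2.imwrite('pics/s14.png',cv2.resize(f['pixels'][220:340,250:400],None,fx=5,fy=5)[:,:,::-1])
P=cloud(f); Q=P.reshape(-1,3); k=Q[(abs(Q[:,0]-.455)<.014)&(abs(Q[:,1]-.1675)<.014)&(Q[:,2]<.19)]; print(np.percentile(k[:,2],[50,90,95,99]))
f,st=snap('wrist'); cv2.imwrite('pics/w14.png',f['pixels'][:,:,::-1])
P=cloud(f,st); Q=P.reshape(-1,3); k=Q[(abs(Q[:,0]-.455)<.014)&(abs(Q[:,1]-.1675)<.014)&(Q[:,2]<.19)]; print(np.percentile(k[:,2],[50,90,95,99]))
"
```

```text
t 19.62 pos [0.4559 0.168  0.1475] jaw ang -154.81 F [-0.7  0.8 -0.7] w 0.0614 tilt [ 0.  0. -1.] q6 -0.32
r 0.2502 theta 0.4972
0.51 [-0.    0.    0.25] roll -0.6
[0.09979086 0.17511306 0.17632685 0.17747902]
[0.16085024 0.17577295 0.17604779 0.17649854]
```

View pics/s14.png

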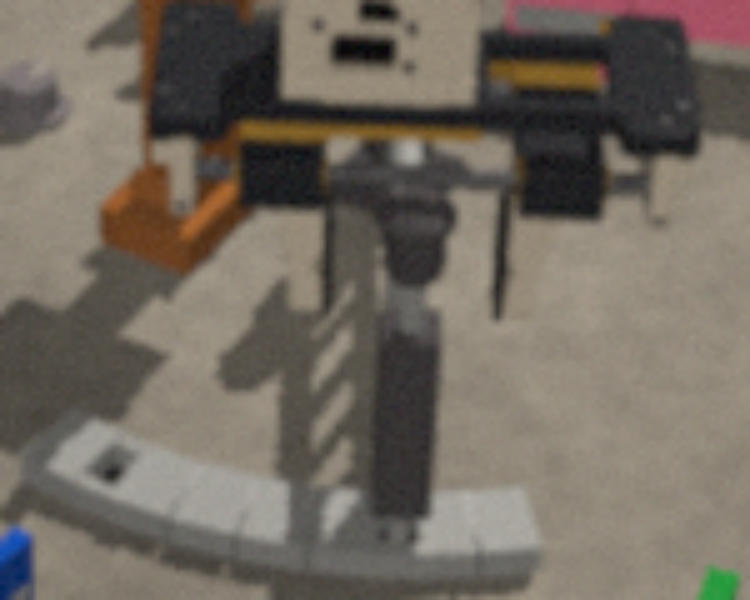

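View pics/w14.png

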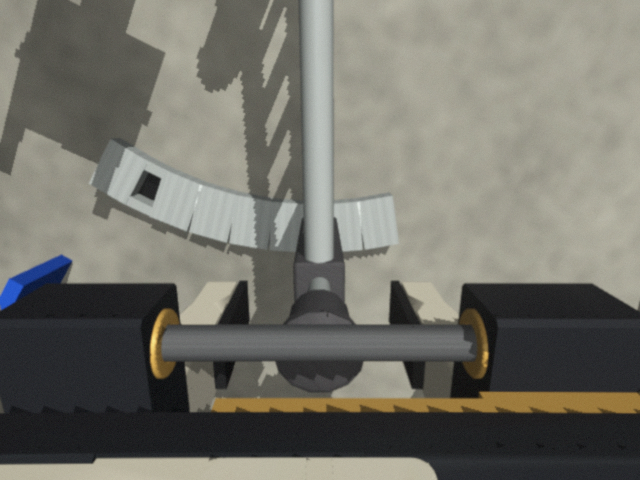

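Emit:
step_arm([
  [-0.5,0,0,0,0.2],
  [-1.5,0,0,0,0.2],
  [-3,0,0,0,0.2],
  [-5,0,0,0,0.2],
  [-8,0,0,0,0.2],
  [-11,0,0,0,0.2],
  [-13,-2,0,0,0.2],
  [-14,-5,0,0,0.2],
  [-14,-8,0,0,0.2],
  [-14,-8,0,0,0.2],
])

```text
t: 20.55
eef_pos: [0.4211, 0.2435, 0.2897]
ee_rot: [-2.6, 1.567, 0.983]
force: [0.3, -0.1, 0.1]
width: 0.0702
```

Emit:
step_arm([
  [0,0,0,0,0.2],
  [0,0,0,0,0.2],
  [0,0,0,0,0.2],
  [0,0,0,0,0.2],
  [0,0,0,0,0.2],
  [0,0,0,0,0.2],
  [0,0,0,0,0.2],
  [0,0,0,0,0.2],
  [0,0,0,0,0.2],
  [0,0,0,0,0.2],
])

```text
t: 21.38
eef_pos: [0.4219, 0.2403, 0.2875]
ee_rot: [0.278, 1.571, -2.424]
force: [-0.0, 1.1, -0.1]
width: 0.07
```

```bash
cp pics/side7.png /tmp; python3 look.py 15; python3 - <<'E'
from h import *
for n in("wrist","top","side"):
    f,st=snap(n);P=cloud(f,st); Q=P.reshape(-1,3)
    cv2.imwrite(f"pics/{n}16.png",f["pixels"][:,:,::-1])
    k=Q[(abs(Q[:,0]-.455)<.03)&(abs(Q[:,1]-.1675)<.03)&(Q[:,2]>.165)&(Q[:,2]<.2)]
    if len(k)>10:
        m=np.median(k[:,2]);kk=k[k[:,2]>m-.003]; c,r=cv2.minEnclosingCircle(kk[:,:2].astype(np.float32)); d=np.array(c)-H
        print(n,c,r,m,"theta",np.arctan2(d[1],d[0])-np.arctan2(G[1],G[0]))
    for th in ("coil","dial_knob","bolt_tray"):
        for dd in masks_of(th,n)[:2]:
            q=P[dd["mask"]]; q=q[~np.isnan(q[:,0])]; print(n,th,round(dd["conf"],2),np.median(q,0).round(3))
E
```

```text
t 21.38 pos [0.4219 0.2403 0.2875] jaw ang -154.82 F [-0.   1.1 -0.1] w 0.07 tilt [-0. -0. -1.] q6 -0.48
side 1441 (array([ 0.61735527,  0.00494512, -0.05085964,  0.00207346]), np.int64(1367), np.float64(0.0014142011137142892))
top 648 (array([ 0.61470615,  0.00513401, -0.05496139, -0.00227408]), np.int64(626), np.float64(0.0016788914318501397))
t 21.53 pos [0.4219 0.2403 0.2875] jaw ang -154.81 F [0.4 0.5 0.5] w 0.0702 tilt [-0. -0. -1.] q6 -0.48
wrist (0.45691540837287903, 0.1672254502773285) 0.01542213000357151 0.17507885332168951 theta 0.49501546160052334
wrist coil 0.59 [0.729 0.225 0.019]
top (0.45383673906326294, 0.16775473952293396) 0.015329509973526001 0.17441888072748757 theta 0.5051758471439831
top coil 0.73 [0.74  0.228 0.028]
top bolt_tray 0.84 [0.762 0.094 0.008]
side (0.4558272063732147, 0.1669219732284546) 0.0157691091299057 0.17570760446719041 theta 0.4994780042148437
side coil 0.61 [0.74  0.245 0.031]
side coil 0.41 [0.5   0.172 0.017]
side dial_knob 0.51 [ 0.752 -0.021  0.016]
side bolt_tray 0.94 [0.763 0.091 0.014]
```

View pics/side16.png

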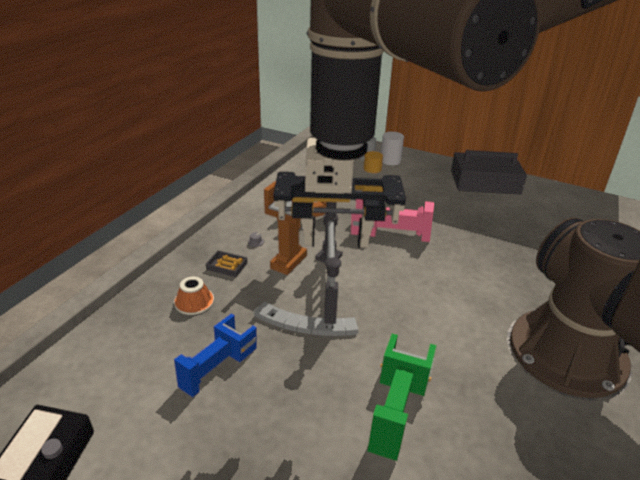

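View pics/wrist16.png

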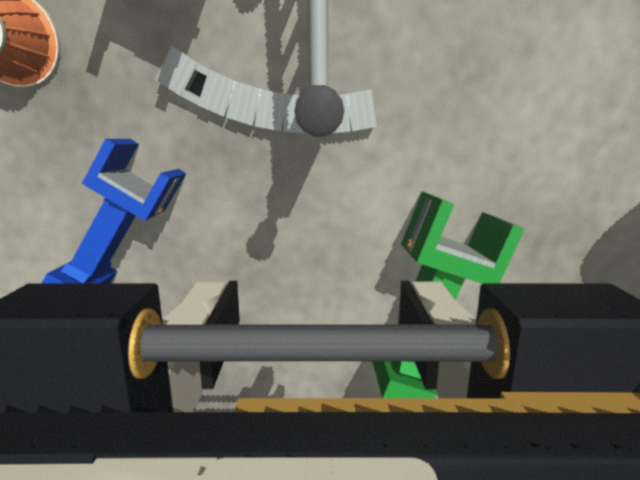

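View pics/top16.png

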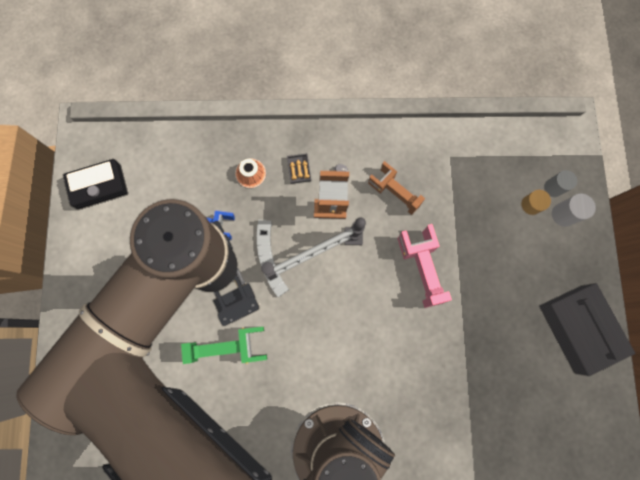

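```bash
python3 -c "
from station import *
print(job_done())"
```

```text
the job is handed in; nothing more can be done
None
```

The mount is standing on its own foot, and the gate is open at the next hole with its bolt down. I handed the job in at about 21.7 s on the robot's clock; no verdict was reported.

**What I did**
- **Mount:** I put the open fingers loosely on either side of the head's robot-side cheek and pushed it up slowly. The inner finger caught it past the balance point, so it was not dropped and not lifted off the ledge. I then let go and lifted clear. It stood upright by itself in camera checks spread over about three seconds before I touched the bolt.
- **Gate:** I gripped the bolt knob, lifted it about 18 mm and swung the gate about 0.50 rad towards the robot. I lowered the bolt into the hole, opened the fingers and backed off into free space.

**Last checks**
- **Mount lean:** it measured +0.002 rad from the side camera and −0.002 rad from the top camera. The foot position is unchanged within about 1 mm.
- **Bolt:** the knob's cap height matches the height with the bolt down at the start to within 0.3 mm in all three cameras.
- **Gate angle:** the three cameras gave 0.495, 0.499 and 0.505 rad. This spread comes from the cameras disagreeing by about 3 mm in x.
- **Bystanders:** the coil and tray are where they were, and so is the dial knob in the side view. The top camera's network did not report the dial knob at the end, because the mount's head partly hides it there.
- **Robot:** it is touching nothing, and the force reads about zero.

**One oddity:** the grip on the knob read 28 to 29 mm, between the knob's 24 mm and the cap's 31 mm. The fingers were probably holding the cap's edge, but the grip did not slip.

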